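# Set the ratchet to tighten and nip up the sample-disc nut

## Task

The ratchet wrench on the disc nut of this analyser drive was left set to loosen. Push its red direction lever right across to the tighten side, swing the handle all the way back anticlockwise and make sure it clicks round freely without taking the nut along, then pull it clockwise, with further strokes as needed, until the nut is tight at about 0.8 N m (a steady 5 to 5.5 N at the middle of the blue grip), and stop there, because overtightening cracks the disc. Leave the lever on tighten, let go of the wrench, and do not disturb anything else on the bench.

Things in the scene. Friction and masses are not known exactly. Their poses are not given: they have to be found in the camera images.
- module: sample-disc drive, fixed: white housing 240 x 240 x 50 mm carrying a yellow disc and, at the centre, a brass nut under the wrench head. Origin: on the bench below the nut's vertical axis, z up. At mid-swing the wrench handle points along this body's -y. Four pillars 16 mm thick, 114 mm tall at x = +-83, y = +-76 mm; the handle stops just short of the two beside it.
- wrench (a joint): swing of the ratchet wrench about the nut's axis, rad: 0 = handle along the module's -y, positive = clockwise from above (tightening), stops at +-0.60. Steel pear head 62 mm wide, 98 to 120 mm above the bench; it cannot come off the nut. Set to tighten it drives the nut clockwise, after up to 20 degrees (one tooth) of lost motion, and clicks back freely anticlockwise; set to loosen, the reverse.
- wrench_grip (a point): middle of the wrench's blue round grip, 150 mm from the nut's axis, 109 mm above the bench; its x axis points outward along the handle. Grip 24 mm thick, from 104 to 212 mm from the nut's axis. Forces here, square to the handle: clicking back about 1 N, running the nut down about 2 N, then rising unevenly (stick and slip) over 15 to 40 degrees to 5 N when tight; it stays tight when let go.
- lever (a joint): direction lever on top of the wrench head, rad: -0.50 = loosen (as left), +0.50 = tighten, positive = clockwise from above, with stops there. It pivots 40 mm from the nut's axis towards the handle, its plate 120 to 125 mm above the bench; it stays where it is left and moves with 2 to 5 N at its tab, up to 10 N where the pawl catches on a tooth. The ratchet drives surely only with the lever above about 0.3.
- lever_tab (a point): middle of the lever's red upright tab: 12 mm along the lever, 10 mm across, from 124.5 to 140.5 mm above the bench, this point at 132.5 mm; 40 mm from the lever's pivot. With the lever central it stands over the nut's axis; from end to end it sweeps 38 mm across the head. x axis: along the lever to its pivot; clockwise (to tighten) moves the tab along its +y.
- nut_mark (a point): red paint mark on the rim of the brass nut's flange, 32 mm from the nut's axis and 92 to 99 mm above the bench: it shows whether the nut turns.
- nut: brass disc nut, flange 70 mm across, 5 mm thick, under the wrench head; origin on its axis at the underside, 87 to 92 mm above the bench at first. It meets the disc's black hub after an unknown 10 to 55 degrees of clockwise turn; some 15 to 40 degrees more make it tight: one to three strokes of the handle. It sinks 6 mm per rad.
- driver: loose screwdriver lying on the bench; leave alone.
- spanner: loose open-ended spanner lying on the bench; leave alone.
- reagent_a: loose amber reagent bottle, 48 mm across, 85 mm tall; leave alone. Origin at its underside's centre.
- reagent_b: loose white reagent bottle, 48 mm across, 85 mm tall; leave alone. Origin at its underside's centre.
- cup: loose yellow plastic cup, 84 mm across, 85 mm tall; leave alone. Origin at its underside's centre.
- socket_tray: loose black tray of sockets, 150 x 90 x 30 mm; leave alone. Origin at its underside's centre.
- tube_rack: loose blue rack of capped tubes, 70 x 160 x 86 mm; leave alone. Origin at its underside's centre.
- carton: loose cardboard carton, 110 x 75 x 60 mm; leave alone. Origin at its underside's centre.
- disc: yellow sample disc, 200 mm across, its rim 74 mm above the bench, with a black hub 74 mm across whose top is 86 mm above the bench, under the nut; it lies loose on the drive until the nut clamps it. Origin at its underside's centre, 50 mm above the bench.
There are look-alikes about, which are no part of the job. Several things have the shape of the disc; the one meant has the colours described above.

How it is judged (in metres and radians):
On the way, in this order (a step that is already met when the one before it is completed fails the run):
1. the lever is pushed across to tighten while the nut stays where it was (value of joint lever above 0.3 rad and distance of nut_mark from where it was at the start of the episode below 0.01 m), for 0.2 s.
2. with the lever on tighten the handle is swung right back, past -0.45 rad, and the nut has not followed (its mark within 10 mm of the start) (value of joint lever above 0.25 rad and value of joint wrench below -0.45 rad and distance of nut_mark from where it was at the start of the episode below 0.01 m), for 0.1 s.
3. the nut is pulled tight on the disc's hub (more than 35 N between them, about 0.55 N m) (contact force between nut and disc above 35 N), for 0.2 s.
At the end, for the whole second after the job is handed in: The nut presses on the disc's hub with 35 to 125 N (tightened with about 0.55 to 1 N m), the direction lever is on the tighten side (above 0.25 rad), and the wrench is let go and at rest, wherever its handle stands (contact force between nut and disc between 35 and 125 N and value of joint lever above 0.25 rad and velocity of joint wrench between -0.1 and 0.1 rad/s); the robot touches nothing.
It fails at once if the nut is overtightened (more than 125 N on the disc's hub, about 1 N m) (contact force between nut and disc above 125 N).
It fails at once if a bystander is moved more than 20 mm (distance of any of driver, spanner, reagent_a, reagent_b, cup, socket_tray, tube_rack, carton from where it was at the start of the episode above 0.02 m).
It fails at once if the robot presses hard on the drive module (over 40 N) (contact force between the arm and module above 40 N).
It also fails if it takes over 66 s, if anything falls off the work surface, if the arm or the gripper's body presses on something with over 40 N, if the wrist force passes 120 N, or if a joint passes its speed limit or range.

## Robot

A 7-joint arm with a two-finger parallel gripper is mounted at the origin on the work surface. World frame = base frame: x ahead of the robot, y to its left, z up, the work surface at z = 0. Lengths are in mm, angles in degrees, forces in N, time in s.
With the tool pointing down it reaches from about 400 to 750 mm from the base axis. Payload 19.5 kg.
Tool frame: the origin (TCP) lies midway between the tips of the shut fingers; the grasp point (between the pads) lies behind it (env.tcp_to_grasp is the z of the grasp point in the tool frame, in mm); z points along the fingers, y is the line along which they close (so a half turn about z gives the same grasp; the last joint's range is limited). The gripper opens to 85 mm and grips with 20 to 120 N. Pads are 22 mm wide; open, the fingers measure 114 mm over their backs; the gripper's body (76 mm by 85 mm) begins 54 mm behind the grasp point. The pads swing forward as they close: fully open they stand 13 mm farther back than shut.
Start: joints at [-75.098, 40.479, -1.581, 85.061, 1.261, 54.483, -4.326], TCP at [170.9, 548.988, 231.268] pointing down, gripper open.
Joint ranges: [-155.06, 155.06], [-18.47, 123.98], [-90, 86.84], [0, 140.48], [-83.41, 263.41], [0, 116], [-161.91, 161.91]. Speed limits (degrees/s): [108.29, 108.29, 147.25, 147.25, 172.46, 172.46, 172.46].

## Interface

Orientations are given as [roll, pitch, yaw] about the fixed x, y, z axes, in that order (R = Rz(yaw) Ry(pitch) Rx(roll)).
In Python, from rig import env gives the robot as it stands.
- The arm moves only by the tool play_rows, never from a script. Its argument "rows" is one flat list of numbers, 7 for each row, row after row: the opening, from 0 (shut) to 1 (fully open), then the shift along the tool's x, y, z in mm, then the turn, a rotation vector about the tool's x, y, z in degrees. In form: [hand, tx, ty, tz, rx, ry, rz, hand, tx, ty, tz, rx, ry, rz, ...]. A call has 1 to 5 rows; each row shifts and turns the commanded pose from where the row before left it, along the tool's axes as they then stand; what a row does not reach is not made up. A row lasts 1/8 s, in which the tool goes at most 62.5 mm and 10.7 degrees, less where a joint would pass 70% of its speed; a pose out of reach is approached as far as the arm can. A call with a gripper value outside its range is refused whole. The fingers move at their own pace and stop on an object; "grip_force" is the grip in N (left out, the last holds). Time passes only in rows, so rows that do not move let the fingers close. It gives the time, the measured TCP pose, the force, the opening and the grip force at its end, in the units of the state.
- env.get_state(): the state, without advancing time (a new reading comes with each control period).
- env.snapshot(name): name is "scene" or "top"; returns a dict with "image" (384x512x3 uint8, red, green, blue), "mtx" (3x3 intrinsics, pixels), "R" (3x3) and "t" (3): a world point X has camera coordinates R X + t. Camera axes: x right, y down, z forward; pixel columns grow to the right and rows downward; lengths in mm; the calibration is good to about 2 mm. A picture is of the moment at which its call begins. There is no depth.
- env.finish_job(): hands the job in; it is judged then, once.
The state is a dict: "clock": time; "joint_pos": joint angles; "qvel": joint speeds; "joint_efforts": joint torques, N m; "tool_pos": TCP position; "tcp_rot": TCP orientation; "ft_force": force on the tool from outside, world axes, zero at the start; "wrist_torque": the same for the moment, N m; "opening": opening from 0.0 (shut) to 1.0 (fully open); "grip_force": force on a finger pad.
Only numpy, scipy, OpenCV 4.12 (cv2) and the standard library are available. Lean on these libraries where they do the work, as an engineer would, in place of code of your own. Each camera call takes 0.05 s, during which the arm holds its last target. There are 200 camera calls.

## Working session

There is one attempt and no reset: what is moved stays moved. The work goes in short steps, Python scripts to look and compute and a tool call to move; the robot and the scene stay as the last step left them, time stands still between calls to the robot, and variables do not carry over. Pictures are saved under pics/ and viewed, at most 10 in all, crops included, and the job is handed in when it is done.

Besides the shell and the picture viewer there is one more tool, called after "Emit:" as name(argument=value, ...), one argument or row to a line, values as JSON. play_rows: Moves the arm, as the interface text tells. Its arguments: {"type":"object","properties":{"rows":{"type":"array"},"grip_force":{"type":"number"}},"required":["rows"]}

```bash
ls; mkdir -p pics; python3 - <<'E'
from rig import env
import cv2,numpy as np
print(env.get_state(), env.tcp_to_grasp)
ims=[]
for n in("scene","top"):
    s=env.snapshot(n); np.savez(f"pics/{n}0.npz",**s); print(n,s["mtx"].tolist(),np.round(s["R"],4).tolist(),s["t"])
    cv2.imwrite(f"pics/{n}0.png",cv2.resize(s["image"][:,:,::-1],(800,600),interpolation=cv2.INTER_CUBIC))
E
```

```text
pics
{'clock': 0.0, 'joint_pos': array([-75.09684394,  40.51156946,  -1.58218877,  85.08310212,
         1.26009225,  54.48301722,  -4.32634816]), 'qvel': array([-0.05232893, -0.01969128, -0.0611606 , -0.03413585, -0.01939748,
       -0.06162736, -0.03414863]), 'joint_efforts': array([ 3.94706440e-04, -8.83190918e+01,  1.23487193e+00, -2.36169165e+01,
        1.69958750e-02,  6.34575510e-03,  6.14614194e-06]), 'tool_pos': array([170.84169375, 548.76551975, 230.85643257]), 'tcp_rot': array([-1.79939651e+02,  1.68503352e-03,  1.62706727e+02]), 'ft_force': array([-0.80500333, -0.45149019, -0.95486281]), 'wrist_torque': array([-0.01700993,  0.01552635, -0.00739393]), 'grip_force': 0.0, 'opening': 1.005274650791662} -18.700000000000003
scene [[471.1119699131799, 0.0, 253.10250244344698], [0.0, 471.1119699131799, 189.40175882763893], [0.0, 0.0, 1.0]] [[-0.3964, 0.9181, -0.0005], [0.6896, 0.2974, -0.6603], [-0.606, -0.2621, -0.751]] [ 145.48393428 -338.72669455 1991.57749223]
top [[350.58662770123084, 0.0, 260.95722597415835], [0.0, 350.58662770123084, 193.02533830194778], [0.0, 0.0, 1.0]] [[-0.0058, -0.9998, 0.0168], [-0.997, 0.0044, -0.0772], [0.0771, -0.0172, -0.9969]] [  75.11868165  567.09605431 1213.6151816 ]
```

View pics/top0.png

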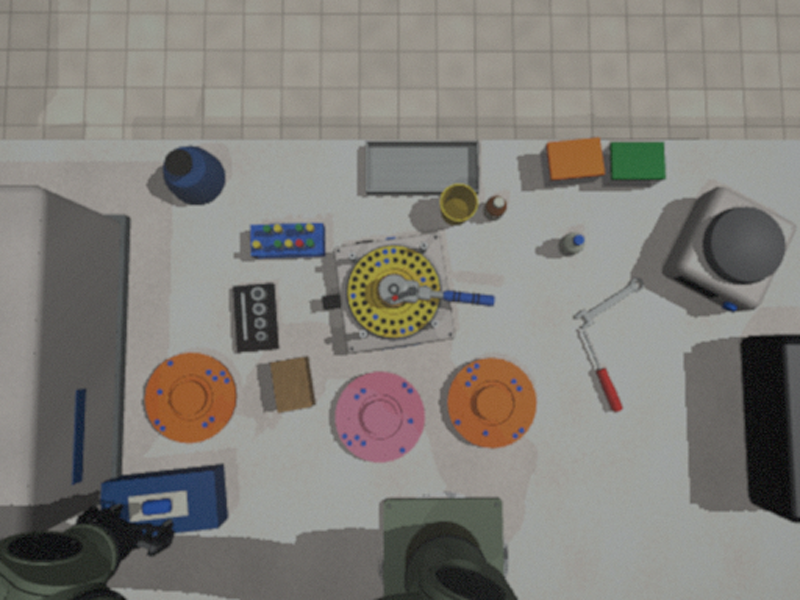

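View pics/scene0.png

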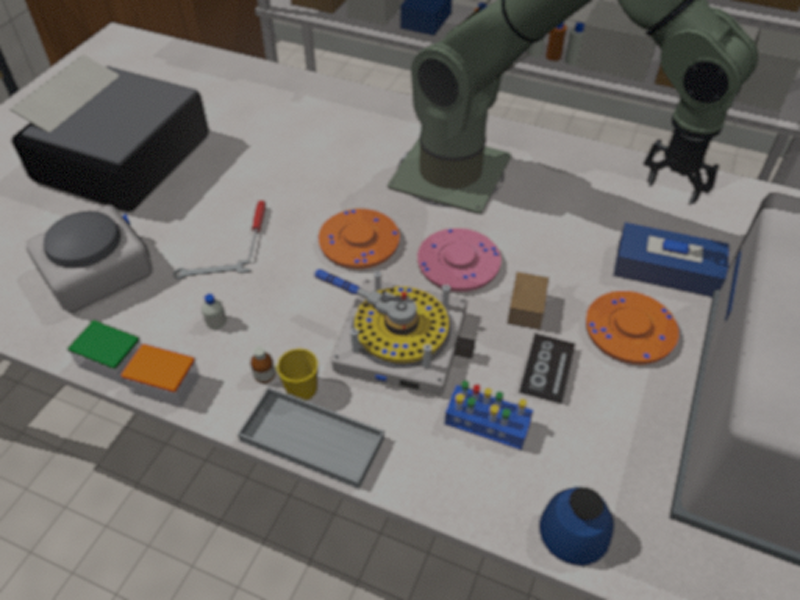

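The top view shows the nut and head at about (395,292) of 800x600, with the blue grip at (468,298) pointing right, which is world -y. The orange and pink discs are look-alikes. Now I'll measure.

```bash
cat > h.py <<'E'
import numpy as np, cv2
def ray(s,uv,z):
    R,t=s["R"],s["t"]; c=-R.T@t; d=R.T@np.linalg.solve(s["mtx"],[uv[0],uv[1],1.]); return c+d*(z-c[2])/d[2]
def proj(s,X):
    p=s["mtx"]@(s["R"]@np.asarray(X,float)+s["t"]); return p[:2]/p[2]
def mask(s,lo,hi,roi=None):
    h=cv2.cvtColor(s["image"],cv2.COLOR_RGB2HSV); m=cv2.inRange(h,np.array(lo),np.array(hi))
    if roi: k=np.zeros_like(m); a,b,c,d=roi; k[b:d,a:c]=1; m=m*k
    return m
def blobs(m,n=5,amin=3):
    k,l,st,c=cv2.connectedComponentsWithStats(m); o=sorted(range(1,k),key=lambda i:-st[i,4])[:n]
    return [(np.round(c[i],1),st[i].tolist(),l==i) for i in o if st[i,4]>=amin]
E
python3 - <<'E'
from h import *
s={n:dict(np.load(f"pics/{n}0.npz")) for n in("scene","top")}
T=s["top"];S=s["scene"]
for nm,v,roi in(("top",T,(205,145,325,235)),("scene",S,(190,165,310,250))):
    y=mask(v,(20,100,80),(34,255,255),roi)
    pts=np.vstack([np.argwhere(b[2])[:,::-1] for b in blobs(y,6,8)])
    hull=cv2.convexHull(pts.astype(np.float32)); e=cv2.fitEllipse(hull)
    W=np.array([ray(v,p,74)[:2] for p in hull[:,0]],np.float32); c,r=cv2.minEnclosingCircle(W)
    print(nm,"disc",c,r,cv2.fitEllipse(W))
    for b in blobs(mask(v,(100,110,50),(125,255,255),roi),3,20):
        q=np.array([ray(v,p,109)[:2] for p in np.argwhere(b[2])[:,::-1]]); u,sv,vt=np.linalg.svd(q-q.mean(0))
        print(" blue",b[0],b[1],q.mean(0),vt[0],np.ptp(q@vt[0]))
    m=mask(v,(0,110,60),(9,255,255),roi)|mask(v,(170,110,60),(180,255,255),roi)
    for b in blobs(m,4,2): print(" red",b[0],b[1],ray(v,b[0],132)[:2],ray(v,b[0],95)[:2])
a=cv2.resize(T["image"][150:235,205:325],None,fx=6,fy=6,interpolation=cv2.INTER_CUBIC)[:,:,::-1]
b=cv2.resize(S["image"][165:250,190:310],None,fx=6,fy=6,interpolation=cv2.INTER_CUBIC)[:,:,::-1]
cv2.imwrite("pics/c1.png",cv2.resize(np.vstack([a,b]),(424,600) if 0 else (423,600)))
E
```

```text
top disc (587.06298828125, 104.84608459472656) 99.89495849609375 ((586.9178466796875, 105.02286529541016), (198.1630859375, 198.7969970703125), 22.613407135009766)
 blue [300.  190.3] [284, 186, 32, 9, 157] [569.23198195 -54.44490715] [0.12415935 0.99226229] 103.6627423254154
 blue [205.6 154.1] [205, 145, 3, 19, 39] [689.90994389 255.31735149] [-0.99979146 -0.0204217 ] 59.926873488373644
 red [252.3 190.1] [251, 189, 4, 3, 9] [568.44063449 101.84307244] [571.61704684 102.1188308 ]
scene disc (666.4848022460938, 72.21611785888672) 182.52969360351562 ((656.03564453125, 69.05643463134766), (221.90133666992188, 362.3521423339844), 57.76976776123047)
 blue [215.  179.5] [202, 173, 27, 14, 119] [569.63497051 -51.48725168] [0.126838   0.99192345] 102.47162843797003
 red [304.5 247.8] [303, 246, 4, 4, 13] [726.49436409 317.93849666] [701.4489768  312.38350564]
 red [258.  188.7] [257, 187, 3, 4, 10] [569.1805783  104.56740356] [539.02995681  92.08797553]
 red [258.2 209.2] [258, 208, 2, 3, 4] [647.14373726 138.27050592] [619.52321943 126.88482965]
 red [230. 165.] [229, 165, 3, 1, 3] [508.37895549 -23.85604305] [476.25516602 -40.50313998]
```

View pics/c1.png

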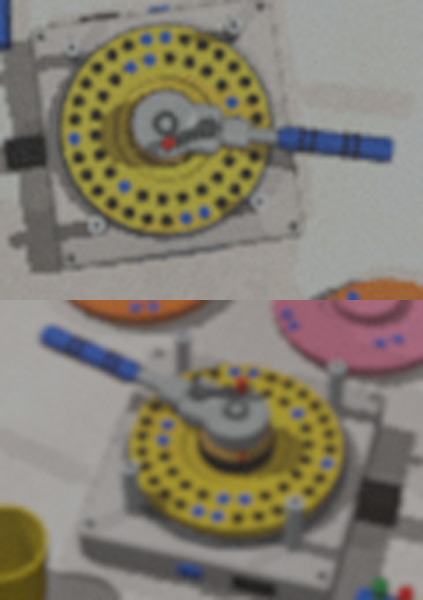

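The crops show the handle at about (335,142), pointing slightly towards -x, and the red tab on the robot side of the head at (168,143). The red nut mark is on the far side (240,456 in the scene crop). My figures agree with the given sizes: axis ≈(587,105), disc radius 99.9, pivot to tab 40.3 mm, grip middle at radius 159 (158 expected). Next I'll plan the approach.

```bash
cat >> h.py <<'E'
def plan(pos,yaw,n,p0=None,y0=None):
    """n rows from the pose (default: now) to pos (mm), yaw (deg), tool down"""
    from rig import env
    st=env.get_state(); p=np.array(st["tool_pos"] if p0 is None else p0,float); y=st["tcp_rot"][2] if y0 is None else y0
    dy=((yaw-y+90)%180-90)/n; dp=(np.asarray(pos,float)-p)/n
    for i in range(n):
        a=np.radians(y); print([round(float(v),1) for v in(dp@[np.cos(a),np.sin(a),0],dp@[np.sin(a),-np.cos(a),0],-dp[2],-dy)]); y+=dy
E
python3 -c "
from h import *
plan((538.6,113.5,175),83.6,15)"
```

```text
[-32.0, -20.4, 3.7, 5.3]
[-33.8, -17.4, 3.7, 5.3]
[-35.2, -14.2, 3.7, 5.3]
[-36.4, -10.9, 3.7, 5.3]
[-37.2, -7.5, 3.7, 5.3]
[-37.8, -4.1, 3.7, 5.3]
[-38.0, -0.6, 3.7, 5.3]
[-37.9, 2.9, 3.7, 5.3]
[-37.5, 6.4, 3.7, 5.3]
[-36.7, 9.8, 3.7, 5.3]
[-35.6, 13.1, 3.7, 5.3]
[-34.3, 16.4, 3.7, 5.3]
[-32.6, 19.4, 3.7, 5.3]
[-30.7, 22.4, 3.7, 5.3]
[-28.5, 25.1, 3.7, 5.3]
```

Emit:
play_rows(
  rows=[0, -32, -20.4, 3.7, 0, 0, 5.3, 0, -33.8, -17.4, 3.7, 0, 0, 5.3, 0, -35.2, -14.2, 3.7, 0, 0, 5.3, 0, -36.4, -10.9, 3.7, 0, 0, 5.3, 0, -37.2, -7.5, 3.7, 0, 0, 5.3],
)

```text
clock: 0.72
tool_pos: [294.0, 402.8, 212.6]
tcp_rot: [-180.0, 0.0, 136.0]
ft_force: [0.6, 0.9, 1.1]
opening: -0.0
grip_force: 0.0
```

Emit:
play_rows(
  rows=[0, -37.8, -4.1, 3.7, 0, 0, 5.3, 0, -38, -0.6, 3.7, 0, 0, 5.3, 0, -37.9, 2.9, 3.7, 0, 0, 5.3, 0, -37.5, 6.4, 3.7, 0, 0, 5.3, 0, -36.7, 9.8, 3.7, 0, 0, 5.3],
)

```text
clock: 1.35
tool_pos: [416.1, 257.2, 194.1]
tcp_rot: [-180.0, 0.0, 109.5]
ft_force: [0.4, 0.2, 0.7]
opening: 0.001
grip_force: 0.0
```

Emit:
play_rows(
  rows=[0, -35.6, 13.1, 3.7, 0, 0, 5.3, 0, -34.3, 16.4, 3.7, 0, 0, 5.3, 0, -32.6, 19.4, 3.7, 0, 0, 5.3, 0, -30.7, 22.4, 3.7, 0, 0, 5.3, 0, -28.5, 25.1, 3.7, 0, 0, 5.3],
)

```text
clock: 1.98
tool_pos: [537.9, 111.6, 175.5]
tcp_rot: [-180.0, 0.0, 83.0]
ft_force: [0.5, 0.3, -0.3]
opening: -0.003
grip_force: 0.0
```

Emit:
play_rows(
  rows=[0, 0, 0, 0, 0, 0, 0, 0, 0, 0, 0, 0, 0, 0],
)

```text
clock: 2.22
tool_pos: [536.8, 113.1, 175.6]
tcp_rot: [-180.0, -0.0, 83.3]
ft_force: [-0.8, 0.8, -0.5]
opening: -0.003
grip_force: 0.0
```

Emit:
play_rows(
  rows=[0, 0, 0, 20, 0, 0, 0, 0, 0, 0, 20, 0, 0, 0, 0, 0, 0, 6, 0, 0, 0, 0, 0, 0, 0, 0, 0, 0],
)

```text
clock: 2.72
tool_pos: [537.1, 113.0, 130.0]
tcp_rot: [-180.0, 0.0, 83.3]
ft_force: [0.1, -0.6, 0.5]
opening: 0.003
grip_force: 0.0
```

```bash
cat > look.py <<'E'
import sys
from rig import env
from h import *
n=sys.argv[1]; o=[]
for k,(a,b,c,d) in(("top",(205,140,325,240)),("scene",(190,160,310,260))):
    s=env.snapshot(k); np.savez(f"pics/{k}{n}.npz",**s)
    o.append(cv2.resize(s["image"][b:d,a:c,::-1],(400,333),interpolation=cv2.INTER_CUBIC))
    roi=(a,b,c,d); m=mask(s,(0,110,60),(9,255,255),roi)|mask(s,(170,110,60),(180,255,255),roi)
    for q in blobs(m,4,2): print(k,"red",q[0],q[1][4],"z132",ray(s,q[0],132.5)[:2].round(1),"z95",ray(s,q[0],95)[:2].round(1))
    for q in blobs(mask(s,(100,110,50),(125,255,255),roi),2,20):
        w=np.array([ray(s,p,109)[:2] for p in np.argwhere(q[2])[:,::-1]]); print(k,"blue",q[0],q[1][4],w.mean(0).round(1))
cv2.imwrite(f"pics/l{n}.png",np.hstack(o)); st=env.get_state(); print(st["tool_pos"].round(1),st["ft_force"].round(1),st["wrist_torque"].round(2),st["clock"])
E
python3 look.py 1
```

```text
top red [305. 236.] 3 z132 [421.1 -65.2] z95 [419.4 -70.5]
top red [298.  236.5] 2 z132 [419.7 -42.8] z95 [418.  -47.4]
top red [302.5 238.5] 2 z132 [413.3 -57.1] z95 [411.3 -62.1]
top blue [299.9 190.2] 149 [569.5 -54. ]
top blue [205.6 153.5] 43 [692.  255.3]
scene red [304.4 248.6] 18 z132 [729.6 318.7] z95 [704.3 313.1]
scene red [236.1 163.3] 15 z132 [493.4  -8.1] z95 [460.3 -24.4]
scene red [258.  188.7] 10 z132 [569.6 104.7] z95 [539.   92.1]
scene red [230.3 163.6] 7 z132 [502.4 -25.5] z95 [469.7 -42.4]
scene blue [214.8 179.4] 116 [569.7 -52.4]
scene blue [291.  252.7] 43 [743.  283.8]
[537.5 112.9 130.5] [ 0.8  0.6 -0.6] [-0.02  0.01  0.  ] 2.825
```

View pics/l1.png

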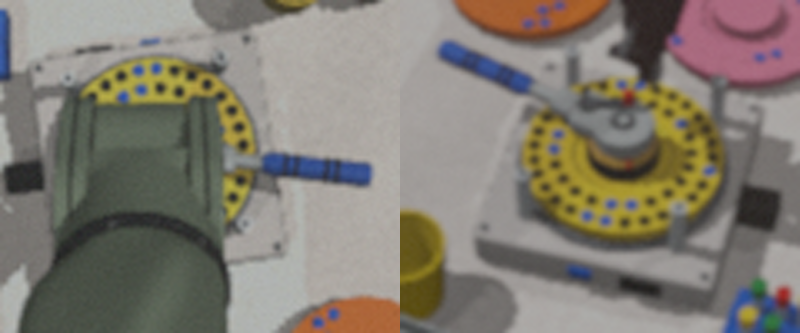

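In the scene view the fingers stand just robot-side of the red tab (258,189 in the raw image), clear of the head. Now I'll push along tool +y.

Emit:
play_rows(
  rows=[0, 0, 5, 0, 0, 0, 0, 0, 0, 5, 0, 0, 0, 0, 0, 0, 3, 0, 0, 0, 0, 0, 0, 3, 0, 0, 0, 0],
)

```text
clock: 3.32
tool_pos: [553.0, 111.1, 129.7]
tcp_rot: [-179.9, -0.0, 83.2]
ft_force: [-2.4, 3.5, 1.2]
opening: -0.002
grip_force: 1.7
```

Emit:
play_rows(
  rows=[0, 0, 3, 0, 0, 0, 0, 0, 0, 3, 0, 0, 0, 0, 0, 0, 3, 0, 0, 0, 0],
)

```text
clock: 3.7
tool_pos: [562.2, 109.7, 129.8]
tcp_rot: [-180.0, 0.0, 83.2]
ft_force: [-2.7, 3.3, 1.4]
opening: 0.0
grip_force: 1.8
```

Emit:
play_rows(
  rows=[0, 0, 3, 0, 0, 0, 0, 0, 0, 3, 0, 0, 0, 0, 0, 0, 3, 0, 0, 0, 0],
)

```text
clock: 4.08
tool_pos: [571.3, 108.5, 129.8]
tcp_rot: [180.0, 0.0, 83.2]
ft_force: [-2.1, 2.8, 0.5]
opening: 0.003
grip_force: 1.4
```

```bash
python3 look.py 2
```

```text
top red [298.6 235.2] 5 z132 [423.8 -44.8] z95 [422.2 -49.4]
top red [306.7 233. ] 3 z132 [430.6 -70.7] z95 [429.2 -76.2]
top red [302.3 238.7] 3 z132 [412.7 -56.4] z95 [410.7 -61.5]
top red [304.5 236. ] 2 z132 [421.2 -63.6] z95 [419.4 -68.8]
top blue [293.2 184. ] 89 [590.1 -32.5]
top blue [311.2 183.7] 49 [590.8 -91.5]
scene red [304.4 248.6] 18 z132 [729.6 318.7] z95 [704.3 313.1]
scene red [256.6 193.2] 16 z132 [589.  108.1] z95 [559.1  95.6]
scene red [235.5 163.7] 13 z132 [495.9  -9.2] z95 [462.9 -25.6]
scene red [246.9 163.8] 9 z132 [481.1  26.5] z95 [447.6  11.2]
scene blue [211.9 183.8] 127 [591.1 -52.5]
scene blue [291.  252.7] 43 [743.  283.8]
[571.4 108.3 129.8] [-0.7  1.7  0.4] [0.24 0.17 0.01] 4.175
```

Emit:
play_rows(
  rows=[0, 0, 3, 0, 0, 0, 0, 0, 0, 3, 0, 0, 0, 0],
)

```text
clock: 4.42
tool_pos: [577.1, 107.9, 129.8]
tcp_rot: [-180.0, 0.0, 83.2]
ft_force: [-3.0, 1.8, 0.8]
opening: -0.001
grip_force: 1.6
```

Emit:
play_rows(
  rows=[0, 0, 3, 0, 0, 0, 0, 0, 0, 3, 0, 0, 0, 0],
)

```text
clock: 4.68
tool_pos: [583.1, 107.1, 129.7]
tcp_rot: [-180.0, 0.0, 83.2]
ft_force: [-2.6, 1.1, 1.3]
opening: 0.001
grip_force: 1.6
```

```bash
sed -i 's/blobs(m,4,2)/blobs(m,8,2)/' look.py; python3 look.py 3 | grep -v top.red
```

```text
top blue [293. 184.] 94 [589.8 -31.8]
top blue [311.1 183.7] 50 [590.7 -91.1]
scene red [304.4 248.6] 18 z132 [729.6 318.7] z95 [704.3 313.1]
scene red [254.4 195.3] 14 z132 [599.9 105.1] z95 [570.4  92.5]
scene red [235.2 163.8] 12 z132 [496.7  -9.9] z95 [463.8 -26.3]
scene red [230.3 163.6] 7 z132 [502.4 -25.5] z95 [469.7 -42.4]
scene red [245.9 163. ] 7 z132 [478.9  21.8] z95 [445.4   6.4]
scene red [226.2 166.2] 5 z132 [519. -33.] z95 [486.8 -50.2]
scene red [231.  167.7] 3 z132 [518.9 -15.2] z95 [486.7 -31.8]
scene red [258. 209.] 3 z132 [647.  137.5] z95 [619. 126.]
scene blue [212.1 183.8] 124 [590.7 -52. ]
scene blue [291.  252.9] 41 [743.4 284. ]
[583.3 107.  129.8] [-1.3  1.9  0.6] [0.32 0.34 0.05] 4.775
```

View pics/l3.png

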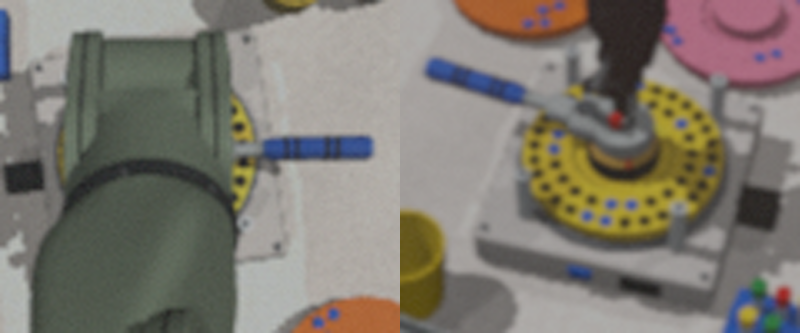

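The nut mark is still at (258,209), so the nut has not moved. The tab has passed centre and the lever is at roughly +0.3, so I'll push on to the stop.

Emit:
play_rows(
  rows=[0, 0, 3, 0, 0, 0, 0, 0, 0, 2, 0, 0, 0, 0],
)

```text
clock: 5.03
tool_pos: [588.0, 106.3, 129.8]
tcp_rot: [-180.0, 0.0, 83.2]
ft_force: [-3.4, 0.1, 1.4]
opening: 0.001
grip_force: 1.5
```

Emit:
play_rows(
  rows=[0, 0, 1, 0, 0, 0, 0, 0, 0, 1, 0, 0, 0, 0],
)

```text
clock: 5.28
tool_pos: [589.6, 106.0, 129.7]
tcp_rot: [-180.0, 0.0, 83.2]
ft_force: [-6.5, -0.8, 0.9]
opening: 0.007
grip_force: 3.2
```

```bash
python3 look.py 4 | egrep -v "top.red|2[34].*163|blue.*291"
```

```text
top blue [293.1 183.2] 94 [592.7 -32. ]
top blue [311.1 182.5] 53 [594.5 -91.2]
scene red [252.9 196.5] 17 z132 [606.4 102.7] z95 [577.1  90. ]
scene red [304.4 248.7] 17 z132 [729.9 318.8] z95 [704.6 313.2]
scene red [245.  161.5] 4 z132 [473.6  16.1] z95 [439.9   0.5]
scene red [226.2 166.5] 4 z132 [520.3 -32.4] z95 [488.1 -49.5]
scene red [258.2 209.2] 4 z132 [647.5 138.4] z95 [619.5 126.9]
scene red [231.  167.3] 3 z132 [517.2 -16. ] z95 [485.  -32.6]
scene blue [211.5 184.5] 124 [594.4 -52.2]
[589.6 106.1 129.7] [-5.1 -1.3  1.1] [-0.21  1.18 -0.08] 5.375
```

The lever is at about 0.48 against its stop, and the nut mark has not moved. I'll retreat, rise, and go above the grip with the fingers part open.

Emit:
play_rows(
  rows=[0, 0, -6, 0, 0, 0, 0, 0, 0, -10, 0, 0, 0, 0, 0, 0, 0, -25, 0, 0, 0, 0, 0, 0, -25, 0, 0, 0, 0.45, -30, 5, 0, 0, 0, -3],
)

```text
clock: 6.0
tool_pos: [575.6, 79.7, 181.4]
tcp_rot: [179.8, -0.1, 86.5]
ft_force: [0.9, -0.3, -1.1]
opening: 0.199
grip_force: 0.0
```

```bash
python3 look.py 5 | egrep -v "top.red|2[34].*163|blue.*291";python3 - <<'E'
from h import *
plan((594.2,-54.8,170),92.5,5)
s=dict(np.load("pics/top0.npz"))
for q in blobs(mask(s,(20,90,50),(35,255,255),(270,110,315,150)),2,20): print("cup",ray(s,q[0],85),q[1])
print([ray(s,(u*.64,v*.64),85)[:2].round() for u,v in((440,203),(477,203),(458,224))])
E
```

```text
top blue [297.9 182.7] 69 [594.1 -47.9]
top blue [310.9 182.1] 47 [595.9 -90.6]
scene red [304.4 248.6] 18 z132 [729.6 318.7] z95 [704.3 313.1]
scene red [252.7 196.8] 12 z132 [607.8 102.7] z95 [578.6  89.9]
scene red [235.8 162.8] 10 z132 [491.6 -10. ] z95 [458.5 -26.4]
scene red [226.2 166.5] 4 z132 [520.3 -32.4] z95 [488.1 -49.5]
scene red [258.2 209.2] 4 z132 [647.5 138.4] z95 [619.5 126.9]
scene red [231.  167.7] 3 z132 [518.9 -15.2] z95 [486.7 -31.8]
scene blue [211.3 184.6] 125 [595.  -52.9]
[575.4  74.9 180.4] [-0.7  0.2  0.9] [-0.01  0.05  0.02] 6.1
[-25.6, 5.5, 2.1, -1.3]
[-25.7, 4.9, 2.1, -1.3]
[-25.8, 4.4, 2.1, -1.3]
[-25.9, 3.8, 2.1, -1.3]
[-26.0, 3.2, 2.1, -1.3]
cup [777.20281795 -36.98061855  85.        ] [282, 118, 24, 25, 481]
[array([777.,   2.]), array([777., -78.]), array([731., -36.])]
```

Emit:
play_rows(
  rows=[0.45, -25.6, 5.5, 2, 0, 0, -1.3, 0.45, -25.7, 4.9, 2, 0, 0, -1.3, 0.45, -25.8, 4.4, 2, 0, 0, -1.3, 0.45, -25.9, 3.8, 2, 0, 0, -1.3, 0.45, -26, 3.2, 2, 0, 0, -1.3],
)

```text
clock: 6.72
tool_pos: [594.4, -51.9, 169.7]
tcp_rot: [180.0, -0.0, 92.7]
ft_force: [0.1, 0.4, 1.1]
opening: 0.449
grip_force: 0.0
```

Emit:
play_rows(
  rows=[0.45, 0, 0, 15, 0, 0, 0, 0.45, 0, 0, 10, 0, 0, 0, 0.45, 0, 0, 0, 0, 0, 0],
)

```text
clock: 7.1
tool_pos: [594.1, -50.5, 144.0]
tcp_rot: [-179.9, -0.0, 92.8]
ft_force: [-0.1, -0.2, 0.6]
opening: 0.449
grip_force: 0.0
```

```bash
python3 look.py 6 | tail -1; python3 -c "
from rig import env; s=env.get_state(); print(s['tcp_rot'],s['opening'])"
```

```text
[594.6 -51.  145. ] [-1.2 -0.4  0.5] [-0.01  0.04  0.02] 7.2
[ 1.79992057e+02 -3.03380808e-03  9.27472417e+01] 0.450680455868703
```

View pics/l6.png

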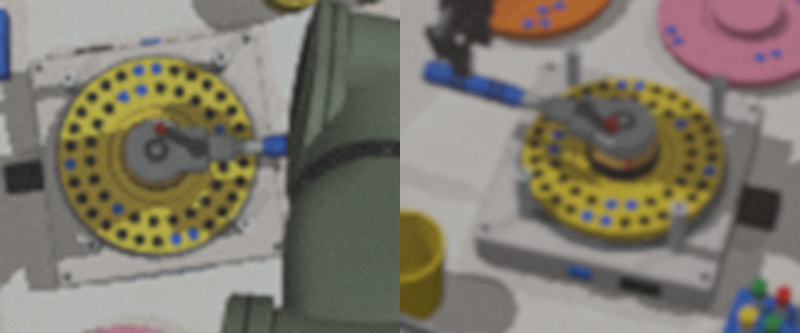

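The lever has swung to the far side and the tool sits over the grip. Descending.

Emit:
play_rows(
  rows=[0.45, -3, 0, 15, 0, 0, 0, 0.45, 0, 0, 10, 0, 0, 0, 0.45, 0, 0, 7, 0, 0, 0],
)

```text
clock: 7.58
tool_pos: [594.5, -54.7, 111.9]
tcp_rot: [-180.0, -0.0, 92.7]
ft_force: [0.1, -1.4, 0.4]
opening: 0.454
grip_force: 0.0
```

Emit:
play_rows(
  rows=[0.45, 0, 0, 8, 0, 0, 0, 0.45, 0, 0, 8, 0, 0, 0, 0.45, 0, 0, 8, 0, 0, 0, 0.45, 0, 0, 0, 0, 0, 0],
)

```text
clock: 8.07
tool_pos: [594.5, -54.7, 88.2]
tcp_rot: [-180.0, 0.0, 92.7]
ft_force: [-0.8, 0.7, -0.7]
opening: 0.45
grip_force: 0.0
```

```bash
python3 look.py 7 | egrep "top blue|scene.*25[0-9]|\["|tail -5
```

```text
scene red [258.2 209.2] 4 z132 [647.5 138.4] z95 [619.5 126.9]
scene red [234.7 167. ] 3 z132 [511.   -5.1] z95 [478.6 -21.4]
scene blue [217.4 186. ] 64 [592.8 -31.3]
scene blue [291.  252.9] 41 [743.4 284. ]
[594.8 -54.7  88.9] [-0.1 -0.3  0.1] [0.02 0.02 0.04] 8.175
```

Emit:
play_rows(
  rows=[0.45, 0.4, 11.2, 0, 0, 0, -4, 0.45, 0.4, 11.2, 0, 0, 0, -4, 0.45, 0.4, 11.2, 0, 0, 0, -4, 0.45, 0.4, 11.2, 0, 0, 0, -4],
)

```text
clock: 8.68
tool_pos: [639.0, -46.4, 89.2]
tcp_rot: [180.0, 0.0, 108.8]
ft_force: [-0.6, -0.0, -0.5]
opening: 0.449
grip_force: 0.2
```

```bash
python3 look.py 8 | egrep "top blue|scene.*25[0-9]|\["|tail -5
```

```text
scene red [234.7 167. ] 3 z132 [511.   -5.1] z95 [478.6 -21.4]
scene red [232. 171.] 3 z132 [531.4  -5.6] z95 [499.6 -21.9]
scene blue [216.  194.5] 62 [627.9 -19. ]
scene blue [291.  252.8] 42 [743.3 284. ]
[639.3 -46.   89. ] [-0.9  0.5  0.5] [0.03 0.02 0.01] 8.775
```

```bash
python3 - <<'E'
from h import *
for n in (0,7,8):
    s=dict(np.load(f"pics/scene{n}.npz")); roi=(245,185,275,225)
    m=mask(s,(0,90,50),(9,255,255),roi)|mask(s,(170,90,50),(180,255,255),roi)
    print(n,[(q[0].tolist(),q[1][4]) for q in blobs(m,5,1)])
E
```

```text
0 [([258.0, 188.9], 11), ([258.2, 209.2], 4)]
7 [([252.7, 196.7], 15), ([258.2, 209.2], 4)]
8 [([254.1, 197.7], 16), ([258.2, 209.2], 4)]
```

Emit:
play_rows(
  rows=[0.45, 0.4, 11.2, 0, 0, 0, -4, 0.45, 0.4, 11.2, 0, 0, 0, -4, 0.45, 0.4, 11.2, 0, 0, 0, -4],
)

```text
clock: 9.15
tool_pos: [669.0, -32.5, 89.0]
tcp_rot: [-180.0, 0.0, 120.7]
ft_force: [-1.7, -0.2, 0.1]
opening: 0.449
grip_force: 0.3
```

Emit:
play_rows(
  rows=[0.45, 0.4, 11.2, 0, 0, 0, -4, 0.45, 0.2, 5.6, 0, 0, 0, -2, 0.45, 0, 0, 0, 0, 0, 0],
)

```text
clock: 9.52
tool_pos: [682.9, -22.8, 88.8]
tcp_rot: [-180.0, -0.0, 126.6]
ft_force: [-1.0, 0.4, -0.5]
opening: 0.45
grip_force: 0.0
```

```bash
cat >> look.py <<'E'
s=env.snapshot("scene"); roi=(245,185,275,225)
m=mask(s,(0,90,50),(9,255,255),roi)|mask(s,(170,90,50),(180,255,255),roi)
print("nut/tab",[(q[0].tolist(),q[1][4]) for q in blobs(m,5,1)])
E
python3 look.py 9 | egrep "blue|nut|\[6"; python3 -c "
import numpy as np,cv2;s=cv2.imread('pics/l9.png');cv2.imwrite('pics/v9.png',s)"
```

```text
top red [249.2 178.4] 5 z132 [606.2 111.7] z95 [610.7 112.3]
top blue [205.5 153. ] 40 [693.7 255.6]
scene red [255.9 198.1] 9 z132 [608.8 114.1] z95 [579.5 101.8]
scene red [258.2 209.2] 4 z132 [647.5 138.4] z95 [619.5 126.9]
scene blue [197.7 206.5] 57 [696.1 -50.2]
scene blue [219.5 203.4] 41 [657.    7.9]
[682.7 -23.1  88.9] [ 0.4  0.6 -0.1] [-0.02  0.03  0.04] 9.625
nut/tab [([255.9, 198.4], 11), ([258.0, 209.0], 3)]
```

View pics/l9.png

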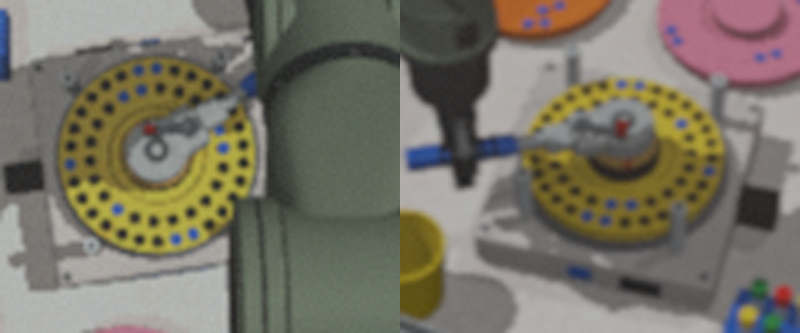

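The handle is at about -0.51 rad and the nut mark is unchanged at (258,209). I'll go a touch further for margin, then pull clockwise.

Emit:
play_rows(
  rows=[0.45, 0.2, 5.6, 0, 0, 0, -2, 0.45, 0.1, 4.2, 0, 0, 0, -1.5, 0.45, 0, 0, 0, 0, 0, 0],
)

```text
clock: 10.05
tool_pos: [690.8, -16.3, 88.7]
tcp_rot: [180.0, -0.0, 130.3]
ft_force: [-0.4, -0.2, 0.4]
opening: 0.445
grip_force: 0.0
```

```bash
python3 look.py 10 | egrep "scene blue|nut|\[6|\[7"; python3 - <<'E'
from h import *
# module yaw from housing edge line (right edge, y=-120 side) in the first top view
s=dict(np.load("pics/top0.npz")); C=np.array([587,105.])
g=cv2.cvtColor(s["image"],cv2.COLOR_RGB2GRAY)
for yaw in (4,5,6,7,8):
    a=np.radians(yaw); X=np.array([np.cos(a),np.sin(a)]);Y=np.array([-np.sin(a),np.cos(a)])
    o=[]
    for r,d in((Y,X),(-Y,X),(-X,Y)):
        pr=[np.mean([float(g[tuple(np.round(proj(s,[*(C+r*q+d*t),50])[::-1]).astype(int))]) for t in np.arange(-110,111,5) if abs(t)>25]) for q in range(108,133,2)]
        o.append(round(float(np.abs(np.diff(pr)).max()),1))
    print(yaw,o)
E
```

```text
top red [249.5 178.8] 10 z132 [604.9 110.7] z95 [609.3 111.3]
top blue [205.5 152.8] 39 [694.4 255.7]
scene red [304.7 248.4] 22 z132 [728.6 319.2] z95 [703.3 313.6]
scene red [256.1 197.9] 8 z132 [607.8 114.4] z95 [578.5 102. ]
scene red [258.2 209.2] 4 z132 [647.5 138.4] z95 [619.5 126.9]
scene blue [198.9 209.3] 64 [704.6 -41.3]
scene blue [220.1 205.1] 39 [662.7  12.8]
[690.6 -16.7  88.7] [-0.2  0.1  0.4] [-0.01  0.03  0.01] 10.15
nut/tab [([256.2, 198.1], 13), ([258.2, 209.6], 5)]
4 [5.8, 4.2, 6.6]
5 [9.1, 4.1, 8.8]
6 [9.2, 5.1, 10.0]
7 [11.5, 4.8, 13.1]
8 [12.0, 6.3, 15.2]
```

Handle at about -0.55 rad and the nut hasn't followed. Now the clockwise pull; the first rows only take up play.

Emit:
play_rows(
  rows=[0.45, 0.4, -11.2, 0, 0, 0, 4, 0.45, 0.4, -11.2, 0, 0, 0, 4, 0.45, 0.4, -11.2, 0, 0, 0, 4],
)

```text
clock: 10.58
tool_pos: [662.5, -35.8, 88.9]
tcp_rot: [180.0, 0.0, 118.1]
ft_force: [0.8, 0.4, 0.1]
opening: 0.45
grip_force: 0.2
```

Emit:
play_rows(
  rows=[0.45, 0.3, -8.4, 0, 0, 0, 3, 0.45, 0.3, -8.4, 0, 0, 0, 3],
)

```text
clock: 10.82
tool_pos: [647.2, -42.6, 88.9]
tcp_rot: [180.0, 0.0, 112.1]
ft_force: [-0.1, 0.1, -1.0]
opening: 0.452
grip_force: 0.1
```

Emit:
play_rows(
  rows=[0.45, 0.3, -8.4, 0, 0, 0, 3, 0.45, 0.3, -8.4, 0, 0, 0, 3],
)

```text
clock: 11.08
tool_pos: [631.4, -47.9, 88.9]
tcp_rot: [180.0, 0.0, 106.0]
ft_force: [3.2, 1.2, -0.6]
opening: 0.45
grip_force: 1.4
```

```bash
cat > f.py <<'E'
import sys; from rig import env; from h import *
C=np.array([587,105.]); F=[];M=[]; N=int(sys.argv[1]) if len(sys.argv)>1 else 3
for i in range(N):
    s=env.snapshot("scene"); st=env.get_state(); a=np.radians(st["tcp_rot"][2]-180)
    F.append(st["ft_force"]@[-np.sin(a),np.cos(a),0]); M.append(st["ft_force"])
d=st["tool_pos"][:2]-C; R=np.hypot(*d)
roi=(235,180,285,225)
m=mask(s,(0,90,50),(9,255,255),roi)|mask(s,(170,90,50),(180,255,255),roi)
print("nut/tab",[(q[0].tolist(),q[1][4]) for q in blobs(m,5,2)])
for q in blobs(mask(s,(100,110,50),(125,255,255),(180,160,240,225)),3,8):
    w=np.mean([ray(s,p,109)[:2] for p in np.argwhere(q[2])[:,::-1]],0)-C; print("handle",np.degrees(np.arctan2(w[1],w[0])).round(1),q[1][4])
print("tool th",np.degrees(np.arctan2(d[1],d[0])).round(1),"yaw-180",round(st["tcp_rot"][2]-180,1),"R",R.round(1),"Ft",np.round(F,1),"mean",np.mean(F).round(2),"torque Nm",(np.mean(F)*R/1000).round(2),"wrT",st["wrist_torque"].round(2),"t",st["clock"],"q",np.round(st["joint_pos"]))
E
python3 f.py
```

```text
nut/tab [([254.3, 197.7], 15), ([280.5, 180.5], 13), ([257.8, 209.2], 4)]
handle -71.3 56
handle -71.2 33
tool th -73.7 yaw-180 -73.8 R 159.2 Ft [1.3 2.4 2. ] mean 1.92 torque Nm 0.31 wrT [-0.03 -0.43 -0.03] t 11.225 q [-1. 56.  5. 80. -6. 44. 22.]
```

```bash
sed -i 's|^d=st|MT=[];\nd=st|; s|F.append(|W=st["wrist_torque"]; T.append(-W[0]*-np.cos(a)+W[1]*np.sin(a)); F.append(|; s|F=\[\];M|T=[];F=[];M|; s|"wrT",st\["wrist_torque"\].round(2)|"FL",np.round(T,2),"L",(np.mean(T)/np.mean(F)).round(3)|; s|^MT=.*||' f.py; tail -3 f.py | head -1 >/dev/null; python3 f.py 2
```

```text
nut/tab [([254.3, 197.5], 14), ([280.5, 180.5], 13), ([257.4, 209.3], 7)]
handle -71.1 59
handle -70.7 33Traceback (most recent call last):
  File "f.py", line 12, in <module>
    print("tool th",np.degrees(np.arctan2(d[1],d[0])).round(1),"yaw-180",round(st["tcp_rot"][2]-180,1),"R",R.round(1),"Ft",np.round(F,1),"mean",np.mean(F).round(2),"torque Nm",(np.mean(F)*R/1000).round(2),"FL",np.round(T,2),"L",(np.mean(T)/np.mean(F)).round(3),"t",st["clock"],"q",np.round(st["joint_pos"]))
                                          ^
NameError: name 'd' is not defined. Did you mean: 'id'?
```

Emit:
play_rows(
  rows=[0.45, 0.3, -8.4, 0, 0, 0, 3, 0.45, 0.3, -8.4, 0, 0, 0, 3],
)

```text
clock: 11.58
tool_pos: [614.8, -51.6, 88.9]
tcp_rot: [180.0, 0.0, 100.0]
ft_force: [2.3, 1.6, -0.0]
opening: 0.454
grip_force: 1.5
```

Emit:
play_rows(
  rows=[0.45, 0.3, -8.4, 0, 0, 0, 3, 0.45, 0.3, -8.4, 0, 0, 0, 3],
)

```text
clock: 11.82
tool_pos: [598.0, -53.6, 88.9]
tcp_rot: [180.0, 0.0, 94.0]
ft_force: [3.3, 1.3, 0.0]
opening: 0.452
grip_force: 1.6
```

```bash
python3 f.py 3
```

```text
nut/tab [([253.2, 197.1], 16), ([280.9, 180.7], 15), ([255.7, 209.8], 6)]
handle -84.3 55
handle -82.9 12Traceback (most recent call last):
  File "f.py", line 12, in <module>
    print("tool th",np.degrees(np.arctan2(d[1],d[0])).round(1),"yaw-180",round(st["tcp_rot"][2]-180,1),"R",R.round(1),"Ft",np.round(F,1),"mean",np.mean(F).round(2),"torque Nm",(np.mean(F)*R/1000).round(2),"FL",np.round(T,2),"L",(np.mean(T)/np.mean(F)).round(3),"t",st["clock"],"q",np.round(st["joint_pos"]))
                                          ^
NameError: name 'd' is not defined. Did you mean: 'id'?
```

```bash
sed -i 's|^roi=|d=st["tool_pos"][:2]-C; R=np.hypot(*d)\nroi=|' f.py; python3 f.py 2
```

```text
nut/tab [([253.2, 197.2], 17), ([281.0, 180.6], 16), ([255.6, 210.2], 5)]
handle -83.8 60
handle -82.9 12
tool th -85.8 yaw-180 -85.8 R 158.9 Ft [1.9 2. ] mean 1.97 torque Nm 0.31 FL [0.44 0.5 ] L 0.238 t 12.075 q [ -2.  54.   8.  88. -10.  39.  15.]
```

Emit:
play_rows(
  rows=[0.45, 0.3, -8.4, 0, 0, 0, 3, 0.45, 0.3, -8.4, 0, 0, 0, 3],
)

```text
clock: 12.32
tool_pos: [581.3, -53.7, 88.8]
tcp_rot: [180.0, 0.0, 88.0]
ft_force: [3.2, 0.7, 1.4]
opening: 0.452
grip_force: 1.5
```

```bash
python3 f.py 2
```

```text
nut/tab [([252.6, 196.6], 20), ([280.6, 180.6], 14), ([254.8, 209.8], 5)]
handle -91.6 27
handle -89.5 22
tool th -92.2 yaw-180 -91.9 R 158.8 Ft [2.3 2.4] mean 2.37 torque Nm 0.38 FL [0.45 0.41] L 0.183 t 12.425 q [ -2.  53.   9.  92. -12.  36.  11.]
```

Emit:
play_rows(
  rows=[0.45, 0.3, -8.4, 0, 0, 0, 3, 0.45, 0.3, -8.4, 0, 0, 0, 3],
)

```text
clock: 12.68
tool_pos: [564.5, -52.1, 88.8]
tcp_rot: [180.0, 0.0, 82.0]
ft_force: [2.6, 0.7, 0.9]
opening: 0.453
grip_force: 1.4
```

```bash
python3 f.py 2
```

```text
nut/tab [([252.1, 196.0], 20), ([280.8, 180.6], 15), ([253.5, 210.5], 4)]
handle -97.6 23
handle -95.7 19
tool th -98.3 yaw-180 -97.9 R 158.7 Ft [1.6 2.1] mean 1.84 torque Nm 0.29 FL [0.5  0.42] L 0.251 t 12.775 q [ -3.  52.  10.  95. -14.  34.   7.]
```

Emit:
play_rows(
  rows=[0.45, 0.3, -8.4, 0, 0, 0, 3, 0.45, 0.3, -8.4, 0, 0, 0, 3],
)

```text
clock: 13.02
tool_pos: [548.1, -48.8, 88.8]
tcp_rot: [180.0, 0.0, 76.0]
ft_force: [3.9, 1.2, -0.1]
opening: 0.449
grip_force: 1.6
```

```bash
python3 f.py 2
```

```text
nut/tab [([251.6, 195.9], 17), ([280.8, 180.6], 15)]
handle -101.6 20
handle -102.8 17
tool th -104.3 yaw-180 -103.9 R 158.6 Ft [2.8 3. ] mean 2.89 torque Nm 0.46 FL [0.65 0.5 ] L 0.199 t 13.125 q [ -4.  51.  11.  99. -17.  32.   4.]
```

Emit:
play_rows(
  rows=[0.45, 0.3, -8.4, 0, 0, 0, 3, 0.45, 0.3, -8.4, 0, 0, 0, 3],
)

```text
clock: 13.38
tool_pos: [532.2, -43.7, 88.8]
tcp_rot: [180.0, 0.0, 70.0]
ft_force: [3.9, 0.8, -0.2]
opening: 0.45
grip_force: 1.9
```

```bash
python3 f.py 2
```

```text
nut/tab [([251.5, 195.8], 16), ([280.8, 180.6], 15), ([251.7, 209.7], 3)]
handle -107.5 19
handle -109.3 14
tool th -110.4 yaw-180 -109.9 R 158.5 Ft [3.8 4.2] mean 4.01 torque Nm 0.64 FL [0.77 0.66] L 0.178 t 13.475 q [ -5.  50.  12. 103. -19.  29.  -0.]
```

Emit:
play_rows(
  rows=[0.45, 0.1, -4.2, 0, 0, 0, 1.5, 0.45, 0.1, -4.2, 0, 0, 0, 1.5],
)

```text
clock: 13.72
tool_pos: [524.6, -40.7, 88.8]
tcp_rot: [180.0, 0.0, 67.1]
ft_force: [3.7, -0.2, 0.2]
opening: 0.451
grip_force: 2.0
```

```bash
python3 f.py 3
```

```text
nut/tab [([280.8, 180.6], 15), ([251.4, 195.4], 13), ([250.7, 209.7], 3)]
handle -110.2 19
handle -112.1 15
tool th -113.2 yaw-180 -112.8 R 158.5 Ft [3.6 3.5 4.6] mean 3.92 torque Nm 0.62 FL [0.7  0.71 0.66] L 0.176 t 13.875 q [ -6.  50.  13. 104. -21.  28.  -2.]
```

The nut has met the hub and the torque is about 0.6 N m, with the handle near its stop. I'll click back and take a second stroke.

Emit:
play_rows(
  rows=[0.45, 0.4, 11.2, 0, 0, 0, -4, 0.45, 0.4, 11.2, 0, 0, 0, -4, 0.45, 0.4, 11.2, 0, 0, 0, -4, 0.45, 0.4, 11.2, 0, 0, 0, -4],
)

```text
clock: 14.38
tool_pos: [567.5, -52.2, 88.6]
tcp_rot: [-179.9, 0.0, 83.3]
ft_force: [-1.2, -0.2, -0.1]
opening: 0.446
grip_force: 0.3
```

Emit:
play_rows(
  rows=[0.45, 0.4, 11.2, 0, 0, 0, -4, 0.45, 0.4, 11.2, 0, 0, 0, -4, 0.45, 0.4, 11.2, 0, 0, 0, -4, 0.45, 0.4, 11.2, 0, 0, 0, -4],
)

```text
clock: 14.88
tool_pos: [612.2, -51.2, 88.5]
tcp_rot: [-179.9, -0.0, 99.3]
ft_force: [-1.4, -0.4, 0.1]
opening: 0.45
grip_force: 0.2
```

Emit:
play_rows(
  rows=[0.45, 0.4, 11.2, 0, 0, 0, -4, 0.45, 0.4, 11.2, 0, 0, 0, -4, 0.45, 0.4, 11.2, 0, 0, 0, -4, 0.45, 0.4, 11.2, 0, 0, 0, -4],
)

```text
clock: 15.38
tool_pos: [654.9, -37.9, 88.4]
tcp_rot: [-179.9, -0.0, 115.3]
ft_force: [0.2, -0.5, -0.3]
opening: 0.448
grip_force: 0.2
```

```bash
python3 f.py 2
```

```text
nut/tab [([255.1, 197.7], 19), ([280.5, 180.5], 13), ([251.2, 209.0], 5)]
handle -65.1 56
handle -65.6 49
tool th -64.4 yaw-180 -64.7 R 158.0 Ft [1.2 0.1] mean 0.64 torque Nm 0.1 FL [ 0.13 -0.02] L 0.083 t 15.475 q [-1. 58.  2. 74. -3. 48. 28.]
```

Emit:
play_rows(
  rows=[0.45, 0.3, -8.4, 0, 0, 0, 3, 0.45, 0.3, -8.4, 0, 0, 0, 3],
)

```text
clock: 15.72
tool_pos: [638.7, -44.5, 88.8]
tcp_rot: [-180.0, 0.0, 108.9]
ft_force: [2.6, 1.5, -1.5]
opening: 0.45
grip_force: 1.4
```

```bash
python3 f.py 2
```

```text
nut/tab [([254.7, 197.8], 18), ([280.5, 180.5], 13), ([251.3, 209.3], 3)]
handle -68.5 58
handle -68.2 39
tool th -70.9 yaw-180 -71.0 R 158.2 Ft [1.4 2.7] mean 2.05 torque Nm 0.32 FL [0.36 0.37] L 0.177 t 15.825 q [-1. 56.  4. 78. -5. 45. 24.]
```

Emit:
play_rows(
  rows=[0.45, 0.1, -4.2, 0, 0, 0, 1.5, 0.45, 0.1, -4.2, 0, 0, 0, 1.5],
)

```text
clock: 16.08
tool_pos: [631.8, -46.6, 89.0]
tcp_rot: [179.9, 0.0, 106.1]
ft_force: [5.0, 0.5, 0.2]
opening: 0.454
grip_force: 2.3
```

```bash
python3 f.py 2
```

```text
nut/tab [([254.4, 197.4], 17), ([280.5, 180.5], 13), ([251.2, 209.0], 4)]
handle -71.0 57
handle -70.7 33
tool th -73.6 yaw-180 -73.9 R 158.1 Ft [3.9 3.5] mean 3.69 torque Nm 0.58 FL [0.86 0.78] L 0.222 t 16.175 q [-1. 56.  5. 80. -5. 44. 22.]
```

Emit:
play_rows(
  rows=[0.45, 0.1, -4.2, 0, 0, 0, 1.5, 0.45, 0, 0, 0, 0, 0, 0],
)

```text
clock: 16.42
tool_pos: [627.7, -47.7, 89.0]
tcp_rot: [180.0, 0.0, 104.7]
ft_force: [5.3, 0.1, 1.1]
opening: 0.449
grip_force: 2.1
```

```bash
python3 f.py 3
```

```text
nut/tab [([254.3, 197.3], 19), ([280.5, 180.5], 13), ([251.0, 209.5], 2)]
handle -72.5 57
handle -72.1 34
tool th -75.0 yaw-180 -75.3 R 158.0 Ft [4.8 5.  3.5] mean 4.42 torque Nm 0.7 FL [0.86 0.85 0.93] L 0.199 t 16.575 q [-1. 56.  5. 81. -6. 43. 21.]
```

Emit:
play_rows(
  rows=[0.45, 0.1, -4.2, 0, 0, 0, 1.5, 0.45, 0, 0, 0, 0, 0, 0],
)

```text
clock: 16.82
tool_pos: [623.6, -48.7, 88.9]
tcp_rot: [180.0, 0.0, 103.2]
ft_force: [5.1, -1.0, 1.6]
opening: 0.448
grip_force: 2.3
```

```bash
python3 f.py 3
```

```text
nut/tab [([254.4, 197.4], 15), ([280.5, 180.5], 13), ([250.7, 209.3], 3)]
handle -73.9 61
handle -74.0 29
tool th -76.6 yaw-180 -76.7 R 157.9 Ft [4.7 5.5 5.4] mean 5.19 torque Nm 0.82 FL [0.94 0.95 1.  ] L 0.186 t 16.975 q [-1. 55.  5. 82. -6. 43. 20.]
```

The torque is about 0.78 N m (5 N at the grip), steady, and the handle and nut moved together. I'll stop here, centre the fingers and lift clear.

Emit:
play_rows(
  rows=[0.45, 0, 6.5, 0, 0, 0, 0, 0.6, 0, 0, 0, 0, 0, 0, 0.6, 0, 0, 0, 0, 0, 0],
)

```text
clock: 17.35
tool_pos: [629.4, -46.9, 88.4]
tcp_rot: [-179.9, -0.0, 103.2]
ft_force: [1.1, 1.9, -0.5]
opening: 0.597
grip_force: 0.8
```

Emit:
play_rows(
  rows=[0.6, 0, 0, -10, 0, 0, 0, 0.6, 0, 0, -20, 0, 0, 0, 0.6, 0, 0, -30, 0, 0, 0, 0.6, 0, 0, -30, 0, 0, 0, 0.6, 0, 0, -20, 0, 0, 0],
)

```text
clock: 17.98
tool_pos: [629.8, -47.4, 201.0]
tcp_rot: [179.9, 0.0, 103.2]
ft_force: [0.4, -0.2, 0.5]
opening: 0.603
grip_force: 0.0
```

Emit:
play_rows(
  rows=[0.6, -30, -30, 0, 0, 0, 0, 0.6, -30, -30, 0, 0, 0, 0, 0.6, 0, 0, 0, 0, 0, 0],
)

```text
clock: 18.35
tool_pos: [583.6, -122.5, 199.9]
tcp_rot: [-180.0, 0.1, 103.0]
ft_force: [0.7, 0.7, 0.6]
opening: 0.599
grip_force: 0.0
```

```bash
python3 f.py 3; python3 look.py 11 >/dev/null
```

```text
nut/tab [([254.9, 197.1], 21), ([280.8, 180.7], 16), ([250.3, 209.2], 6)]
handle -66.7 142
tool th -90.4 yaw-180 -76.8 R 223.6 Ft [0.4 0.6 0. ] mean 0.34 torque Nm 0.08 FL [0.02 0.04 0.04] L 0.093 t 18.5 q [ 6. 45.  6. 83. -5. 53. 26.]
```

View pics/l11.png

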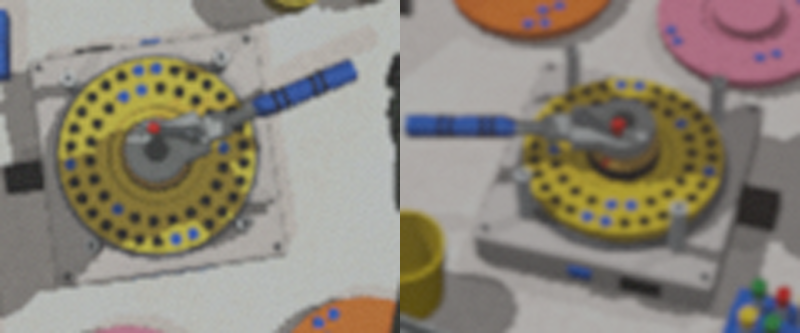

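The wrench is released: the handle clicked back freely to -67°, the nut mark held at (250,209), and the red tab is still across on the tighten side. Next I'll check it is at rest and hand in.

```bash
python3 f.py 2 | head -3; python3 -c "
from rig import env
print(env.finish_job())"
```

```text
nut/tab [([254.9, 197.1], 21), ([280.8, 180.6], 15), ([250.7, 208.7], 6)]
handle -66.7 143
tool th -90.5 yaw-180 -76.7 R 223.7 Ft [-0.5  0.6] mean 0.03 torque Nm 0.01 FL [ 0.03 -0.01] L 0.443 t 18.75 q [ 6. 45.  6. 83. -5. 53. 26.]
the job is handed in; nothing more can be done
None
```

I handed the job in at about 19 s. The lever is on tighten, the handle clicked back without taking the nut along, and the nut is tight at about 0.78 N m after two strokes. The wrench is let go and at rest; no pass or fail result came back.

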